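Rack the spare jam jar and open it

ROBOT

A 6-joint arm with a two-finger parallel gripper is mounted at the origin on the work surface. World frame = base frame: x ahead of the robot, y to its left, z up, the work surface at z = 0. Lengths are in mm, angles in degrees, forces in N, time in s.
With the tool pointing down it reaches from about 425 to 950 mm from the base axis. Payload 14.7 kg.
Tool frame: the origin (TCP) lies midway between the tips of the shut fingers; the grasp point (between the pads) lies manip.hold_point_z behind it (manip.hold_point_z is the distance from the TCP to the grasp point, in mm); z points along the fingers, y is the line along which they close (so a half turn about z gives the same grasp; the last joint's range is limited). The gripper opens to 85 mm and grips with 20 to 120 N. Pads are 22 mm wide; open, the fingers measure 114 mm over their backs; the gripper's body (76 mm by 85 mm) begins 54 mm behind the grasp point. The pads swing forward as they close: fully open they stand 13 mm farther back than shut.
Start: joints at [68.606, 27.513, 91.461, -0, 61.026, -2.67], TCP at [208.635, 615.6, 211.097] pointing down, gripper open.
Joint ranges: [-157.49, 157.49], [-46.99, 117.5], [13.45, 153.17], [-89.5, 269.5], [5.16, 153.95], [-167.48, 167.48]. Speed limits (degrees/s): [108.29, 108.29, 136.94, 172.46, 172.46, 172.46].

INTERFACE

Orientations are given as [roll, pitch, yaw] about the fixed x, y, z axes, in that order (R = Rz(yaw) Ry(pitch) Rx(roll)).
In Python, from cell import sensors, viewer, finish_job, manip gives the robot as it stands. The module is installed in compiled form; this text tells all that it offers.
- The arm moves only by the tool jog_arm, never from a script. Its argument "motion" is a list of rows, each an object of numbers: "jaw": the gripper's target within -1 to 1 (shut at 1, half-way at 0, fully open at -1); "x", "y", "z": the shift along the world's x, y, z in m; "ax", "ay", "az": the turn, a rotation vector about the world's x, y, z in rad. In form: [{"jaw": .., "x": .., "y": .., "z": .., "ax": .., "ay": .., "az": ..}, ...]. A call has 1 to 8 rows; each row shifts and turns the commanded pose from where the row before left it; what a row does not reach is not made up. A row lasts 1/8 s, in which the tool goes at most 62.5 mm and 10.7 degrees, less where a joint would pass 70% of its speed; a pose out of reach is approached as far as the arm can. A call with a gripper value outside its range is refused whole. The fingers move at their own pace and stop on an object; the grip force is fixed at half the most. Time passes only in rows, so rows that do not move let the fingers close. It gives the time, the measured TCP pose, the force, the opening and the grip force at its end, in the units of the state.
- sensors.get_state(): the state, without advancing time (a new reading comes with each control period).
- viewer.grab_frame(name): name is "side" or "top"; returns a dict with "img" (400x640x3 uint8, red, green, blue), "mtx" (3x3 intrinsics, pixels), "world_to_cam" (4x4, takes a point from world to camera coordinates). Camera axes: x right, y up, looking along -z (the intrinsics and any distortion apply to the point x, -y, -z); pixel columns grow to the right and rows downward; lengths in mm; the calibration is good to about 2 mm. A picture is of the moment at which its call begins. There is no depth.
- finish_job(): hands the job in; it is judged then, once.
Trained networks look in the newest picture that a camera, given by its name, has taken for a name from the list of things; names that differ only in an ending like _2 or _b are one class to them, and where a whole thing is asked for, a point or a joint stands for the part that bears it (a point fixed in the world has none). Each returns a list of dicts, best first, with "conf" (0 to 1); they miss things now and then, are a little off and sometimes report something else, mostly with a low value. They report only what shows in the picture. A call takes as long as a camera call. They do not tell look-alikes from the thing itself.
- viewer.recognise(camera, target): "bbox" ([left, top, right, bottom] in pixels, round what is visible of it).
The state is a dict: "t": time; "joints": joint angles; "dq": joint speeds; "effort": joint torques, N m; "tcp_pos": TCP position; "tool_rot": TCP orientation; "ft_force": force on the tool from outside, world axes, zero at the start; "wrist_torque": the same for the moment, N m; "opening": finger opening in mm; "grasp_force": force on a finger pad.
Only numpy, scipy, OpenCV 4.12 (cv2) and the standard library are available. Lean on these libraries where they do the work, as an engineer would, in place of code of your own. Each camera call takes 0.05 s, during which the arm holds its last target. There are 200 camera calls.

TASK

Put the spare square jam jar from the counter, still closed and upright, fully home into the one empty well of the wooden jar block, which braces it. Then unscrew its tight lid just until it comes free, without forcing it on against the stop beyond, lift it off and finish while still holding the lid level, just above the open mouth (a finger's breadth or two clear of it), with the jar left seated; leave the other jars and everything else on the counter where they are.

Things in the scene. Friction and masses are not known exactly. Their poses are not given: they have to be found in the camera images.
- jar_center (a point): the spare: a square clear-glass jar of dark jam, the only square jar outside the block; body 60 x 60 mm (x, y axes square to its sides, z up), 60 mm high, foot tapered over 3 mm, then a round neck 45 mm across with its mouth at 92 mm; 97 mm tall with its lid; 0.22 to 0.42 kg. The point is on its axis, 46 mm above its underside. It may be carried by the lid.
- jar_mouth (a point): centre of the spare jar's mouth (the neck's rim), 92 mm above its underside; jar's axes. Thread: the lid unscrews anticlockwise from above, is free after 0.7 to 0.95 rad relative to the jar and meets a hard stop at 1.55 to 1.7 rad: about 1.15 rad is right. A springy seal makes it tight (up to 0.5 N m) and lifts it up to 3 mm when free. The well lets the jar turn about 0.1 rad either way.
- lid_center (a point): round metal twist-off lid of the spare jar, 61 mm across, 17 mm high, 30 g; the point is its centre, half-way up; z up. Screwed on, its lower edge is 80 mm and its top 97 mm above the jar's underside (the centre 3.5 mm below the mouth); fingers have room below it down to 60 mm. Once free it lifts straight off; its lower edge clears the mouth when its centre is 8.5 mm above the mouth.
- rack: wooden jar block, 205 x 205 x 40 mm, fixed, with two rows of two square wells 105 mm apart between centres; origin at the centre of its underside, x and y along its sides. Wells are 66 x 66 mm, 34 mm deep (floor 6 mm above the counter), edges bevelled. A seated jar stands on the floor, sides parallel to the block's (any quarter turn). Three wells hold closed jars, one is empty.
- rack_hole0 (a point): centre of the mouth of well 0 of the block, level with the block's top (40 mm above the counter); which well is empty differs from start to start
- rack_hole1 (a point): centre of the mouth of well 1 of the block, level with the block's top (40 mm above the counter); which well is empty differs from start to start
- rack_hole2 (a point): centre of the mouth of well 2 of the block, level with the block's top (40 mm above the counter); which well is empty differs from start to start
- rack_hole3 (a point): centre of the mouth of well 3 of the block, level with the block's top (40 mm above the counter); which well is empty differs from start to start
- jar_a_center (a point): one of the three closed jars already in the block, of the same shape and size as the spare, 0.36 kg; the point is on its axis 46 mm above its underside; leave it alone
- jar_b_center (a point): one of the three closed jars already in the block, of the same shape and size as the spare, 0.36 kg; the point is on its axis 46 mm above its underside; leave it alone
- jar_c_center (a point): one of the three closed jars already in the block, of the same shape and size as the spare, 0.36 kg; the point is on its axis 46 mm above its underside; leave it alone
- tumbler: bystander: drinking glass, loose on the counter, leave alone; origin at the centre of its underside
- tin: bystander: steel tin, loose on the counter, leave alone; origin at the centre of its underside
- sugar_bowl: bystander: white bowl, loose on the counter, leave alone; origin at the centre of its underside
- spoon: bystander: steel spoon, loose on the counter, leave alone; origin at the centre of its underside
- cups: bystander: stack of clear cups, loose on the counter, leave alone; origin at the centre of its underside
- shaker: bystander: small glass shaker with a steel cap, loose on the counter, leave alone; origin at the centre of its underside
- round_jar: bystander: ROUND glass jar (not the spare), loose on the counter, leave alone; origin at the centre of its underside
There are look-alikes about, which are no part of the job. Leave any green or yellow look-alike of the part that bears jar_center alone. Of the things shaped like the part that bears lid_center, the aluminium one is meant.

How it is judged (in metres and radians):
On the way:
1. the spare jar is fully home and upright in the empty well, its lid still screwed on ((horizontal distance between jar_center and rack_hole0 below 0.008 m or horizontal distance between jar_center and rack_hole1 below 0.008 m or horizontal distance between jar_center and rack_hole2 below 0.008 m or horizontal distance between jar_center and rack_hole3 below 0.008 m) and z of jar_center in the frame of rack below 0.0555 m and angle between jar_center's own z axis and vertical below 0.1 rad and z of lid_center in the frame of jar_mouth below -0.0005 m and angle between the x axis of lid_center and the x axis of jar_center, either way round below 0.6 rad and horizontal distance between lid_center and jar_mouth below 0.006 m), for 0.2 s.
At the end, for the whole second after the job is handed in: The spare jar stands upright in the empty well (8 mm off-centre, 4 mm above the floor at most); its lid is held by the fingers, free, still and level (0.2 rad), within 18 mm of the mouth's axis, its lower edge 2 to 46 mm above it; other jars moved under 20 mm, other things under 30 mm ((horizontal distance between jar_center and rack_hole0 below 0.008 m or horizontal distance between jar_center and rack_hole1 below 0.008 m or horizontal distance between jar_center and rack_hole2 below 0.008 m or horizontal distance between jar_center and rack_hole3 below 0.008 m) and z of jar_center in the frame of rack below 0.0555 m and angle between jar_center's own z axis and vertical below 0.1 rad and z of lid_center in the frame of jar_mouth between 0.0105 and 0.055 m and horizontal distance between lid_center and jar_mouth below 0.018 m and angle between lid_center's own z axis and vertical below 0.2 rad and contact force between the fingers and lid above 1.5 N and contact force between lid and jar below 0.3 N and linear speed of lid below 0.03 m/s and distance of each of jar_a_center, jar_b_center, jar_c_center from where it was at the start of the episode below 0.02 m and distance of each of tumbler, tin, sugar_bowl, spoon, cups, shaker, round_jar from where it was at the start of the episode below 0.03 m); the arm keeps its last pose, push and grip.
It fails at once if the lid is forced against the jar with over 100 N (turned on against the hard stop, or wrenched) (contact force between lid and jar above 100 N).
It fails at once if the spare jar is tipped by more than 0.6 rad (angle between jar_center's own z axis and vertical above 0.6 rad).
It fails at once if a jar in the block is moved by more than 20 mm (distance of any of jar_a_center, jar_b_center, jar_c_center from where it was at the start of the episode above 0.02 m).
It fails at once if something else on the counter is moved by more than 30 mm (distance of any of tumbler, tin, sugar_bowl, spoon, cups, shaker, round_jar from where it was at the start of the episode above 0.03 m).
It also fails if it takes over 43 s, if anything falls off the work surface, if the arm or the gripper's body presses on something with over 40 N, if the wrist force passes 120 N, or if a joint passes its speed limit or range.

## Working session

There is one attempt and no reset: what is moved stays moved. The work goes in short steps, Python scripts to look and compute and a tool call to move; the robot and the scene stay as the last step left them, time stands still between calls to the robot, and variables do not carry over. Pictures are saved under pics/ and viewed, at most 10 in all, crops included, and the job is handed in when it is done.

Besides the shell and the picture viewer there is one more tool, called after "Call:" as name(argument=value, ...), one argument or row to a line, values as JSON. jog_arm: Moves the arm, as the interface text tells. Its arguments: {"type":"object","properties":{"motion":{"type":"array"}},"required":["motion"]}

```bash
mkdir -p pics; python3 - <<'E'
from cell import sensors, viewer, manip
import cv2
print(sensors.get_state(), manip.hold_point_z)
for c in ("side","top"):
    f=viewer.grab_frame(c); cv2.imwrite(f"pics/{c}0.png",f["img"][:,:,::-1])
    print(c,f["mtx"].tolist(),f["world_to_cam"].round(4).tolist())
    for n in ("jar_center","lid_center","rack","jar_a_center","round_jar"):
        print(n,[( [round(v) for v in d["bbox"]],round(d["conf"],2)) for d in viewer.recognise(c,n)])
E
```

```text
{'t': 0.0, 'joints': array([ 6.86073626e+01,  2.75509737e+01,  9.14933936e+01,  1.73800539e-03,
        6.10260455e+01, -2.66979932e+00]), 'dq': array([ 0.00492982, -0.04479775, -0.04428676,  0.01698303,  0.07122907,
        0.03502309]), 'effort': array([ 1.83632415e-03, -9.50676227e+01, -4.30198324e+01,  2.60279294e-04,
        1.23512739e-02,  1.39890280e-04]), 'tcp_pos': array([208.45354665, 615.20950595, 210.46205798]), 'tool_rot': array([-1.79929734e+02, -4.79761904e-03,  1.61276316e+02]), 'ft_force': array([-0.46348649,  0.2242738 , -0.01236299]), 'wrist_torque': array([-0.01250535,  0.01271074,  0.0225993 ]), 'grasp_force': 0.0, 'opening': 85.22712347945267} 18.700000000000003
side [[488.2836362402637, 0.0, 314.20031780798564], [0.0, 488.2836362402637, 199.30686636601578], [0.0, 0.0, 1.0]] [[0.8515, -0.5244, -0.0033, -445.2979], [0.4124, 0.6657, 0.6219, -277.3108], [-0.3239, -0.5309, 0.7831, -1449.5978], [0.0, 0.0, 0.0, 1.0]]
jar_center [([363, 310, 396, 344], 0.75), ([306, 267, 334, 301], 0.58), ([256, 151, 340, 207], 0.58), ([351, 278, 374, 292], 0.57)]
lid_center [([338, 2
[... 165 characters left out ...]
 0.6)]
top [[466.9085383483028, 0.0, 319.99363799857866], [0.0, 466.9085383483028, 196.14019517132922], [0.0, 0.0, 1.0]] [[-0.0232, -0.9997, 0.0087, -3.0775], [0.995, -0.0223, 0.0969, -545.5787], [-0.0967, 0.0109, 0.9953, -1666.4362], [0.0, 0.0, 0.0, 1.0]]
jar_center [([368, 224, 392, 248], 0.75), ([233, 160, 298, 228], 0.66), ([422, 207, 445, 226], 0.6), ([403, 244, 456, 272], 0.24)]
lid_center [([230, 157, 297, 226], 0.68), ([389, 194, 406, 210], 0.66), ([353, 192, 372, 207], 0.54), ([190, 195, 206, 208], 0.38)]
rack [([230, 157, 299, 226], 0.86)]
jar_a_center [([237, 169, 255, 190], 0.64), ([230, 155, 296, 226], 0.61)]
round_jar [([374, 135, 398, 155], 0.89), ([383, 201, 394, 216], 0.62)]
```

View pics/top0.png

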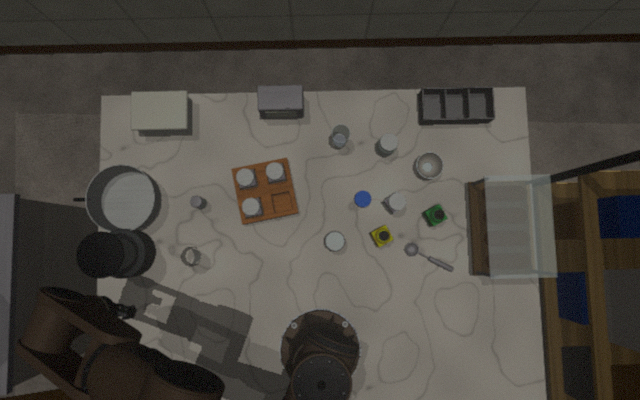

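View pics/side0.png

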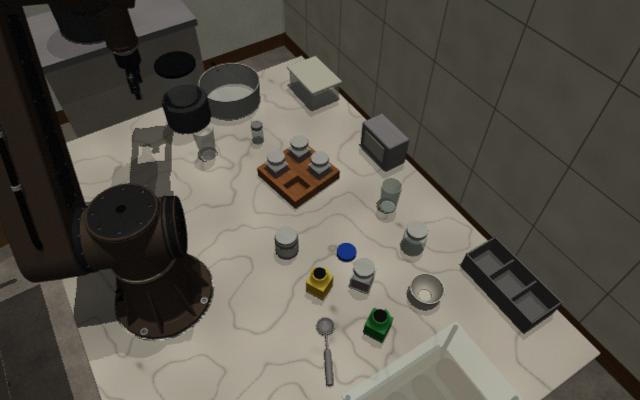

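Candidates, in side-view pixels:
- (363,274): pale lid, looks square, so it best fits the spare.
- (287,240) and (415,238): look round.
- Yellow (319,283) and green (378,322): excluded look-alikes.
- Blue lid (346,252): a decoy.

I'll confirm this in an enlarged crop.

```bash
python3 - <<'E'
import cv2, numpy as np
s=cv2.imread("pics/side0.png"); t=cv2.imread("pics/top0.png")
def c(i,u,v,h): 
    return np.clip(cv2.resize(i[v-h:v+h,u-h:u+h],(390,290) if 0 else (290,290),interpolation=cv2.INTER_CUBIC)*1.5,0,255).astype('uint8')
a=cv2.hconcat([c(s,287,243,24),c(s,363,274,24)]); b=cv2.hconcat([c(t,396,202,22),c(t,265,191,40)])
cv2.imwrite("pics/crop1.png",cv2.vconcat([a,b]))
E
```

```text
(no output)
```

View pics/crop1.png

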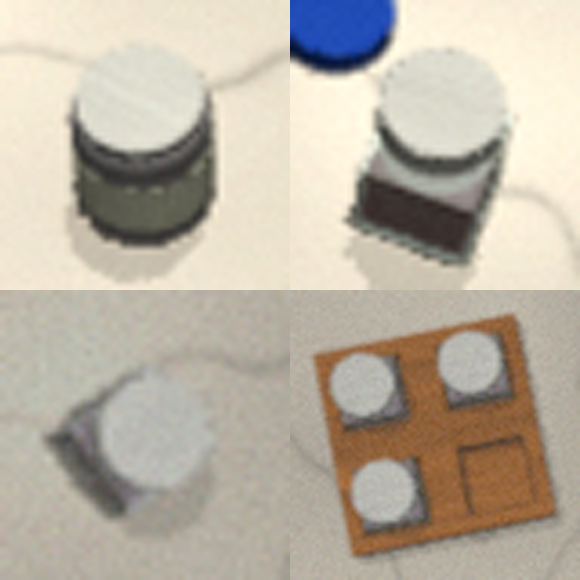

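Confirmed: the spare is the square jar with dark jam at side (363,274), top (396,202). The empty well is at about top (281,201). Now I'll locate both.

```bash
cat >h.py <<'E'
import numpy as np, cv2
from scipy.optimize import minimize
from cell import viewer, sensors
def proj(f,P):
    P=np.atleast_2d(P); M=f["world_to_cam"]; c=P@M[:3,:3].T+M[:3,3]
    q=np.c_[c[:,0],-c[:,1],-c[:,2]]@f["mtx"].T; return q[:,:2]/q[:,2:]
def back(f,uv,z):
    M=f["world_to_cam"]; R=M[:3,:3]; o=-R.T@M[:3,3]
    d=np.linalg.inv(f["mtx"])@[uv[0],uv[1],1]; d=R.T@(d*[1,-1,-1]); return o+d*(z-o[2])/d[2]
def box(x,y,a,h,z0,z1):
    c,s=np.cos(a),np.sin(a); return np.array([[x+c*p-s*q,y+s*p+c*q,z] for z in(z0,z1) for p in(-h,h) for q in(-h,h)])
S=8
def sil(f,P,shape):
    m=np.zeros((shape[0]*S,shape[1]*S),np.uint8)
    cv2.fillConvexPoly(m,cv2.convexHull(((proj(f,P)+.5)*S).round().astype(np.int32)),1); return m
E
python3 - <<'E'
from h import *
F={c:viewer.grab_frame(c) for c in("side","top")}
s,t=F["side"],F["top"]
print("lid", back(t,(397.5,201.1),97), back(s,(364.4,267.05),97))
a=[back(t,p,1) for p in((380.8,202.3),(392.2,214.4))]; b=[back(s,p,1) for p in((348.9,286.4),(368.8,293.4))]
for e in(a,b):
    d=e[1]-e[0]; print("edge",e[0][:2],e[1][:2],np.hypot(*d[:2]),np.degrees(np.arctan2(d[1],d[0])))
# rack
im=t["img"].astype(float); big=cv2.resize(im,None,fx=S,fy=S,interpolation=cv2.INTER_LINEAR)
m=((big[...,0]-big[...,2])>35).astype(np.uint8); m[:, :225*S]=0; m[:,305*S:]=0; m[:150*S]=0; m[230*S:]=0
m=cv2.morphologyEx(m,cv2.MORPH_OPEN,np.ones((9,9)))
h=cv2.convexHull(np.argwhere(m)[:,::-1].astype(np.int32)); mh=np.zeros_like(m); cv2.fillConvexPoly(mh,h,1)
x0=back(t,(265,191),40); print(x0)
def cost(p):
    r=sil(t,box(p[0],p[1],np.radians(p[2]),102.5,0,40),im.shape); return 1-(r&mh).sum()/(r|mh).sum()
best=minimize(cost,[x0[0],x0[1],10],method="Nelder-Mead",options=dict(initial_simplex=[[x0[0],x0[1],10],[x0[0]+8,x0[1],10],[x0[0],x0[1]+8,10],[x0[0],x0[1],20]]))
print("rack",best.x,best.fun)
x,y,A=best.x; A=np.radians(A); c,s_=np.cos(A),np.sin(A)
for p in(-52.5,52.5):
    for q in(-52.5,52.5):
        w=np.array([x+c*p-s_*q,y+s_*p+c*q,40]); print(w,proj(t,w),proj(s,w))
for cam in F:
  o=F[cam]["img"].copy()[:,:,::-1].copy()
  o=cv2.resize(o,None,fx=3,fy=3)
  for P in [box(x,y,A,102.5,40,40)[:4]]+[box(x+c*p-s_*q,y+s_*p+c*q,A,33,40,40)[:4] for p in(-52.5,52.5) for q in(-52.5,52.5)]:
    cv2.polylines(o,[((proj(F[cam],P[[0,1,3,2]])+.5)*3).astype(np.int32)],True,(0,255,0),1)
  np.save(f"{cam}.npy",o)
a=np.load("top.npy")[450:720,600:990]; b=np.load("side.npy")[400:670,700:1090]
cv2.imwrite("pics/rack.png",cv2.resize(cv2.vconcat([a,b]),None,fx=1.1,fy=1.1))
E
```

```text
lid [ 515.181888   -283.65691483   97.        ] [ 516.47906105 -283.72754968   97.        ]
edge [ 520.069634   -238.98782564] [ 474.57210282 -279.28622144] 60.778170813795526 -138.4678182160095
edge [ 477.69325991 -271.32061072] [ 514.74653281 -321.47019932] 62.353237841007086 -53.54097369288448
[567.05117366 181.97814065  40.        ]
rack [570.65276589 185.51048067  10.6141225 ] 0.010749734808304323
[528.72120725 124.23859161  40.        ] [[281.22356731 201.25552098]] [[296.39175217 185.06133269]]
[509.38087683 227.44203932  40.        ] [[252.4924954  207.27514133]] [[276.67304169 168.06547872]]
[631.92465496 143.57892203  40.        ] [[275.43112726 172.90866649]] [[319.18755652 169.49857677]]
[612.58432454 246.78236974  40.        ] [[246.85644766 178.84298293]] [[299.32894149 153.35978036]]
```

View pics/rack.png

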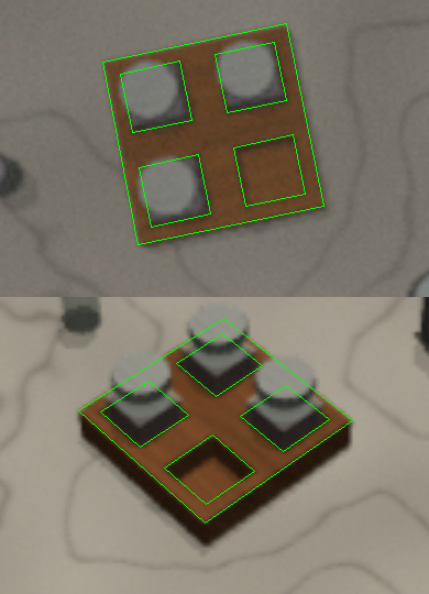

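The fit is good: the empty well is at (528.7, 124.2) with yaw 10.6°. The jar axis is at about (515.5, -283.7) with yaw around 39°. Moving over the jar.

Call:
jog_arm(
  motion=[
    {"jaw":-1,"x":0.034,"y":-0.037,"z":0,"ax":0,"ay":0,"az":-0.085},
    {"jaw":-1,"x":0.034,"y":-0.037,"z":0,"ax":0,"ay":0,"az":-0.085},
    {"jaw":-1,"x":0.034,"y":-0.037,"z":0,"ax":0,"ay":0,"az":-0.085},
    {"jaw":-1,"x":0.034,"y":-0.037,"z":0,"ax":0,"ay":0,"az":-0.085},
    {"jaw":-1,"x":0.034,"y":-0.037,"z":0,"ax":0,"ay":0,"az":-0.085},
    {"jaw":-1,"x":0.034,"y":-0.037,"z":0,"ax":0,"ay":0,"az":-0.085},
    {"jaw":-1,"x":0.034,"y":-0.037,"z":0,"ax":0,"ay":0,"az":-0.085},
    {"jaw":-1,"x":0.034,"y":-0.037,"z":0,"ax":0,"ay":0,"az":-0.085},
  ],
)

```text
t: 1.7
tcp_pos: [481.7, 318.3, 211.3]
tool_rot: [180.0, -0.0, 122.2]
ft_force: [1.2, -0.6, 0.6]
opening: 85.5
grasp_force: 0.0
```

Call:
jog_arm(
  motion=[
    {"jaw":-1,"x":0.013,"y":-0.053,"z":0,"ax":0,"ay":0,"az":-0.085},
    {"jaw":-1,"x":0.013,"y":-0.053,"z":0,"ax":0,"ay":0,"az":-0.085},
    {"jaw":-1,"x":0.013,"y":-0.053,"z":0,"ax":0,"ay":0,"az":-0.085},
    {"jaw":-1,"x":0.013,"y":-0.053,"z":0,"ax":0,"ay":0,"az":-0.085},
    {"jaw":-1,"x":0.013,"y":-0.053,"z":0,"ax":0,"ay":0,"az":-0.085},
    {"jaw":-1,"x":0.013,"y":-0.053,"z":0,"ax":0,"ay":0,"az":-0.085},
  ],
)

```text
t: 2.45
tcp_pos: [559.0, -0.2, 211.3]
tool_rot: [180.0, 0.0, 92.9]
ft_force: [2.2, 0.5, 0.3]
opening: 85.5
grasp_force: 0.0
```

Call:
jog_arm(
  motion=[
    {"jaw":-1,"x":-0.007,"y":-0.048,"z":0,"ax":0,"ay":0,"az":-0.085},
    {"jaw":-1,"x":-0.007,"y":-0.048,"z":0,"ax":0,"ay":0,"az":-0.085},
    {"jaw":-1,"x":-0.007,"y":-0.048,"z":0,"ax":0,"ay":0,"az":-0.085},
    {"jaw":-1,"x":-0.007,"y":-0.048,"z":0,"ax":0,"ay":0,"az":-0.085},
    {"jaw":-1,"x":-0.007,"y":-0.048,"z":0,"ax":0,"ay":0,"az":-0.085},
    {"jaw":-1,"x":-0.007,"y":-0.048,"z":0,"ax":0,"ay":0,"az":-0.085},
    {"jaw":-1,"x":0,"y":0,"z":0,"ax":0,"ay":0,"az":0},
  ],
)

```text
t: 3.32
tcp_pos: [516.1, -289.5, 211.0]
tool_rot: [180.0, 0.0, 63.6]
ft_force: [-0.1, 0.6, 0.3]
opening: 85.5
grasp_force: 0.0
```

Call:
jog_arm(
  motion=[
    {"jaw":-1,"x":0,"y":0.006,"z":-0.03,"ax":0,"ay":0,"az":0},
    {"jaw":-1,"x":0,"y":0,"z":-0.04,"ax":0,"ay":0,"az":0},
    {"jaw":-1,"x":0,"y":0,"z":-0.037,"ax":0,"ay":0,"az":0},
    {"jaw":-1,"x":0,"y":0,"z":-0.02,"ax":0,"ay":0,"az":0},
    {"jaw":-1,"x":0,"y":0,"z":-0.02,"ax":0,"ay":0,"az":0},
    {"jaw":-1,"x":0,"y":0,"z":0,"ax":0,"ay":0,"az":0},
  ],
)

```text
t: 4.08
tcp_pos: [515.9, -279.1, 63.0]
tool_rot: [-179.8, -0.0, 63.9]
ft_force: [-0.4, 0.1, 1.0]
opening: 85.7
grasp_force: 0.0
```

```bash
python3 - <<'E'
from h import *
s=viewer.grab_frame("side")["img"][:,:,::-1]; t=viewer.grab_frame("top")["img"][:,:,::-1]
c=lambda i,u,v:cv2.resize(i[v-30:v+30,u-30:u+30],(390,390),interpolation=cv2.INTER_CUBIC)
cv2.imwrite("pics/g1.png",cv2.convertScaleAbs(cv2.hconcat([c(s,363,270),c(t,396,202)]),alpha=1.5))
E
```

```text
(no output)
```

View pics/g1.png

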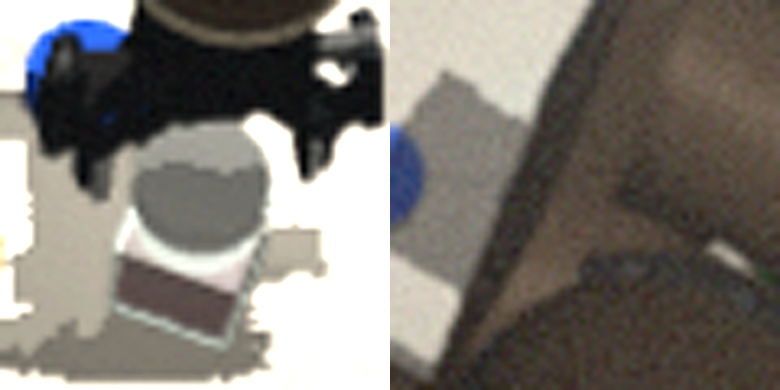

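The side view shows the fingers straddling the lid at crop (200,185), with the jar undisturbed. Correcting y by −4 mm and closing.

Call:
jog_arm(
  motion=[
    {"jaw":-1,"x":0,"y":-0.004,"z":0.001,"ax":0,"ay":0,"az":0},
    {"jaw":-1,"x":0,"y":0,"z":0,"ax":0,"ay":0,"az":0},
    {"jaw":0,"x":0,"y":0,"z":0,"ax":0,"ay":0,"az":0},
    {"jaw":1,"x":0,"y":0,"z":0,"ax":0,"ay":0,"az":0},
    {"jaw":1,"x":0,"y":0,"z":0,"ax":0,"ay":0,"az":0},
    {"jaw":1,"x":0,"y":0,"z":0,"ax":0,"ay":0,"az":0},
    {"jaw":1,"x":0,"y":0,"z":0,"ax":0,"ay":0,"az":0},
  ],
)

```text
t: 5.05
tcp_pos: [516.5, -284.4, 65.7]
tool_rot: [180.0, 0.0, 63.9]
ft_force: [-4.4, 1.8, 10.7]
opening: 58.5
grasp_force: 61.6
```

Call:
jog_arm(
  motion=[
    {"jaw":1,"x":0,"y":0,"z":0.01,"ax":0,"ay":0,"az":0},
    {"jaw":1,"x":0,"y":0,"z":0.02,"ax":0,"ay":0,"az":0},
    {"jaw":1,"x":0,"y":0,"z":0.03,"ax":0,"ay":0,"az":0},
    {"jaw":1,"x":0,"y":0,"z":0.03,"ax":0,"ay":0,"az":0},
    {"jaw":1,"x":0,"y":0,"z":0.025,"ax":0,"ay":0,"az":0},
    {"jaw":1,"x":0,"y":0,"z":0.015,"ax":0,"ay":0,"az":0},
    {"jaw":1,"x":0,"y":0,"z":0,"ax":0,"ay":0,"az":0},
  ],
)

```text
t: 5.92
tcp_pos: [517.0, -284.6, 195.9]
tool_rot: [179.9, 0.0, 63.9]
ft_force: [0.5, -0.3, -4.4]
opening: 58.5
grasp_force: 65.5
```

```bash
python3 - <<'E'
from h import *
f=viewer.grab_frame("side"); st=sensors.get_state(); x,y,z=st["tcp_pos"]; print(x,y,z,st["tool_rot"],st["ft_force"],st["grasp_force"])
s=f["img"][:,:,::-1]; np.save("f.npy",f,allow_pickle=True); b=z-65
print(proj(f,[x,y,b+46])); 
u,v=proj(f,[x,y,b+46])[0].astype(int); K=12
c0=cv2.resize(s[v-24:v+24,u-16:u+16],None,fx=K,fy=K,interpolation=cv2.INTER_CUBIC); out=[]
c0=cv2.convertScaleAbs(c0,alpha=1.4)
for a in (36,41):
    c=c0.copy()
    for zz in(0,60):
        P=proj(f,box(x,y,np.radians(a),30,b+zz,b+zz)[:4][[0,1,3,2]])
        cv2.polylines(c,[(((P+.5)-[u-16,v-24])*K).astype(np.int32)],True,(0,255,0),1)
    out.append(c)
cv2.imwrite("pics/yaw.png",cv2.hconcat(out)); print(cv2.hconcat(out).shape)
E
```

```text
516.5135769941298 -284.3066171255854 194.8599753077153 [-1.79998061e+02 -7.57335337e-04  6.38736339e+01] [ 0.71814932 -0.51080991 -4.58107667] 65.48020165542312
[[366.77236508 252.32177592]]
(576, 768, 3)
```

View pics/yaw.png

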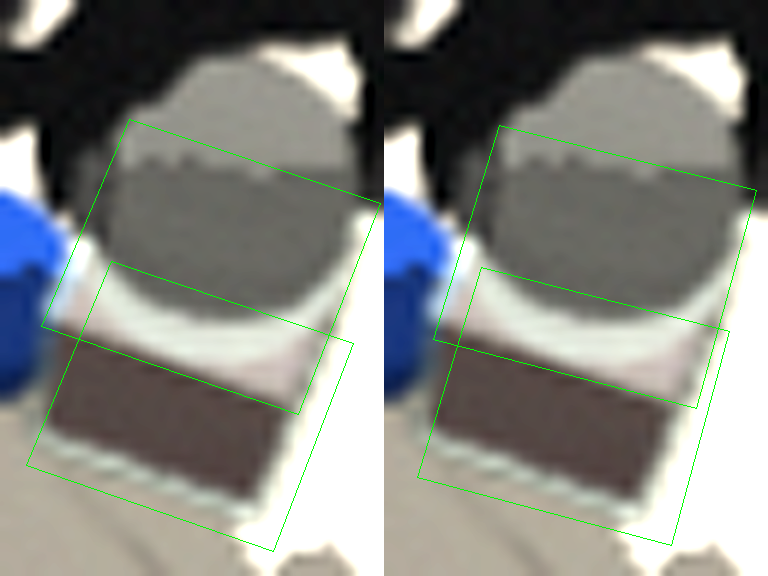

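Call:
jog_arm(
  motion=[
    {"jaw":1,"x":0.001,"y":0.02,"z":0,"ax":0,"ay":0,"az":-0.047},
    {"jaw":1,"x":0.001,"y":0.04,"z":0,"ax":0,"ay":0,"az":-0.047},
    {"jaw":1,"x":0.001,"y":0.05,"z":0,"ax":0,"ay":0,"az":-0.047},
    {"jaw":1,"x":0.001,"y":0.055,"z":0,"ax":0,"ay":0,"az":-0.047},
    {"jaw":1,"x":0.001,"y":0.055,"z":0,"ax":0,"ay":0,"az":-0.047},
    {"jaw":1,"x":0.001,"y":0.055,"z":0,"ax":0,"ay":0,"az":-0.047},
    {"jaw":1,"x":0.002,"y":0.05,"z":0,"ax":0,"ay":0,"az":-0.047},
    {"jaw":1,"x":0.002,"y":0.04,"z":0,"ax":0,"ay":0,"az":-0.047},
  ],
)

```text
t: 6.98
tcp_pos: [525.7, 82.5, 193.9]
tool_rot: [-179.9, 0.1, 42.3]
ft_force: [1.0, -0.2, -3.1]
opening: 58.5
grasp_force: 65.5
```

Call:
jog_arm(
  motion=[
    {"jaw":1,"x":0.001,"y":0.03,"z":0,"ax":0,"ay":0,"az":-0.047},
    {"jaw":1,"x":0.001,"y":0.014,"z":0,"ax":0,"ay":0,"az":-0.047},
    {"jaw":1,"x":0,"y":0,"z":-0.03,"ax":0,"ay":0,"az":0},
    {"jaw":1,"x":0,"y":0,"z":-0.03,"ax":0,"ay":0,"az":0},
    {"jaw":1,"x":0,"y":0,"z":-0.015,"ax":0,"ay":0,"az":0},
    {"jaw":1,"x":0,"y":0,"z":0,"ax":0,"ay":0,"az":0},
    {"jaw":1,"x":0,"y":0,"z":0,"ax":0,"ay":0,"az":0},
  ],
)

```text
t: 7.85
tcp_pos: [529.1, 124.6, 120.7]
tool_rot: [180.0, -0.0, 36.9]
ft_force: [0.2, -0.1, -4.2]
opening: 58.7
grasp_force: 65.9
```

```bash
python3 - <<'E'
from h import *
f=viewer.grab_frame("side"); st=sensors.get_state(); x,y,z=st["tcp_pos"]; print(x,y,z,st["tool_rot"],st["ft_force"],st["joints"])
s=f["img"][:,:,::-1]; b=z-65
u,v=proj(f,[x,y,b+30])[0].astype(int); K=8; print(u,v)
c0=cv2.convertScaleAbs(cv2.resize(s[v-36:v+36,u-46:u+46],None,fx=K,fy=K,interpolation=cv2.INTER_CUBIC),alpha=1.5)
def dr(P,col):
    cv2.polylines(c0,[((proj(f,P[[0,1,3,2]])+.5-[u-46,v-36])*K).astype(np.int32)],True,col,1)
A=np.radians(10.6)
dr(box(528.7,124.2,A,33,40,40)[:4],(0,255,0)); dr(box(570.65,185.5,A,102.5,40,40)[:4],(0,255,0))
dr(box(x,y,A,30,b,b)[:4],(0,255,255)); dr(box(x,y,A,30,b+60,b+60)[:4],(0,255,255))
cv2.imwrite("pics/over.png",c0); print(c0.shape)
E
```

```text
529.3287068586357 124.66998822353187 120.96363651007044 [ 1.79965487e+02 -7.24097620e-02  3.69348129e+01] [-0.15115691  0.19413435 -4.09358816] [1.00575821e+01 2.55600135e+01 1.10564760e+02 2.81836610e-03
 4.37950359e+01 6.31207580e+01]
296 175
(576, 736, 3)
```

View pics/over.png

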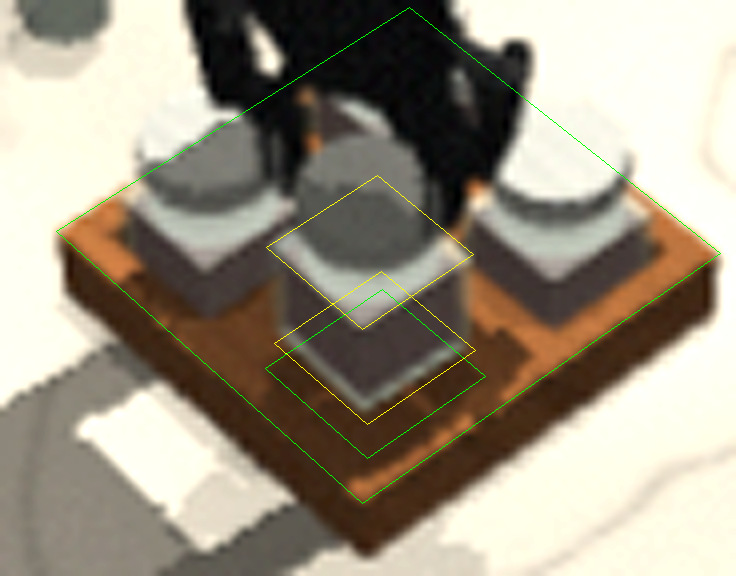

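Jar over the well, yaw lines match the block (edge slopes within 1°), and the axis is within a pixel or so. Lowering gently.

Call:
jog_arm(
  motion=[
    {"jaw":1,"x":0,"y":0,"z":-0.01,"ax":0,"ay":0,"az":0},
    {"jaw":1,"x":0,"y":0,"z":-0.005,"ax":0,"ay":0,"az":0},
    {"jaw":1,"x":0,"y":0,"z":-0.004,"ax":0,"ay":0,"az":0},
    {"jaw":1,"x":0,"y":0,"z":-0.004,"ax":0,"ay":0,"az":0},
    {"jaw":1,"x":0,"y":0,"z":0,"ax":0,"ay":0,"az":0},
  ],
)

```text
t: 8.52
tcp_pos: [528.4, 124.5, 96.7]
tool_rot: [-180.0, 0.0, 36.9]
ft_force: [0.5, -1.6, -4.5]
opening: 58.6
grasp_force: 68.9
```

Call:
jog_arm(
  motion=[
    {"jaw":1,"x":0,"y":0,"z":-0.004,"ax":0,"ay":0,"az":0},
    {"jaw":1,"x":0,"y":0,"z":-0.004,"ax":0,"ay":0,"az":0},
    {"jaw":1,"x":0,"y":0,"z":-0.004,"ax":0,"ay":0,"az":0},
    {"jaw":1,"x":0,"y":0,"z":-0.004,"ax":0,"ay":0,"az":0},
    {"jaw":1,"x":0,"y":0,"z":0,"ax":0,"ay":0,"az":0},
  ],
)

```text
t: 9.15
tcp_pos: [528.4, 124.5, 80.7]
tool_rot: [-180.0, 0.0, 36.9]
ft_force: [0.3, -1.1, -3.7]
opening: 58.2
grasp_force: 68.9
```

Call:
jog_arm(
  motion=[
    {"jaw":1,"x":0,"y":0,"z":-0.003,"ax":0,"ay":0,"az":0},
    {"jaw":1,"x":0,"y":0,"z":-0.003,"ax":0,"ay":0,"az":0},
    {"jaw":1,"x":0,"y":0,"z":-0.001,"ax":0,"ay":0,"az":0},
    {"jaw":1,"x":0,"y":0,"z":0,"ax":0,"ay":0,"az":0},
  ],
)

```text
t: 9.65
tcp_pos: [528.5, 124.6, 74.0]
tool_rot: [-180.0, 0.0, 36.9]
ft_force: [-0.1, -0.7, -3.8]
opening: 58.2
grasp_force: 68.9
```

Call:
jog_arm(
  motion=[
    {"jaw":1,"x":0,"y":0,"z":-0.0015,"ax":0,"ay":0,"az":0},
    {"jaw":1,"x":0,"y":0,"z":-0.0015,"ax":0,"ay":0,"az":0},
    {"jaw":1,"x":0,"y":0,"z":0,"ax":0,"ay":0,"az":0},
  ],
)

```text
t: 10.02
tcp_pos: [528.8, 124.9, 71.7]
tool_rot: [180.0, -0.0, 36.9]
ft_force: [-4.3, 1.1, 12.1]
opening: 58.4
grasp_force: 70.7
```

Seated: contact at TCP z 71.7, against 71.7 expected. Hold briefly, then start turning anticlockwise.

Call:
jog_arm(
  motion=[
    {"jaw":1,"x":0,"y":0,"z":0,"ax":0,"ay":0,"az":0},
    {"jaw":1,"x":0,"y":0,"z":0,"ax":0,"ay":0,"az":0},
    {"jaw":1,"x":0,"y":0,"z":0.0005,"ax":0,"ay":0,"az":0.1},
    {"jaw":1,"x":0,"y":0,"z":0,"ax":0,"ay":0,"az":0.1},
    {"jaw":1,"x":0,"y":0,"z":0,"ax":0,"ay":0,"az":0.1},
    {"jaw":1,"x":0,"y":0,"z":0,"ax":0,"ay":0,"az":0},
  ],
)

```text
t: 10.78
tcp_pos: [529.1, 124.7, 72.0]
tool_rot: [180.0, -0.0, 54.1]
ft_force: [0.3, -0.6, 5.0]
opening: 58.2
grasp_force: 69.9
```

```bash
python3 -c "
from cell import sensors
s=sensors.get_state();print(s['wrist_torque'],s['ft_force'],s['tool_rot'],s['tcp_pos'])"
```

```text
[-0.16608927 -0.18418306  0.03806359] [ 0.34750821 -0.64403422  4.98934083] [ 1.79956916e+02 -4.60156871e-02  5.41030792e+01] [529.14852427 124.68306296  71.9985611 ]
```

```bash
python3 - <<'E'
from h import *
f=viewer.grab_frame("side"); s=f["img"][:,:,::-1]
cv2.imwrite("pics/seat.png",cv2.convertScaleAbs(cv2.resize(s[135:210,250:346],None,fx=8,fy=8,interpolation=cv2.INTER_CUBIC),alpha=1.6))
E
```

```text
(no output)
```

View pics/seat.png

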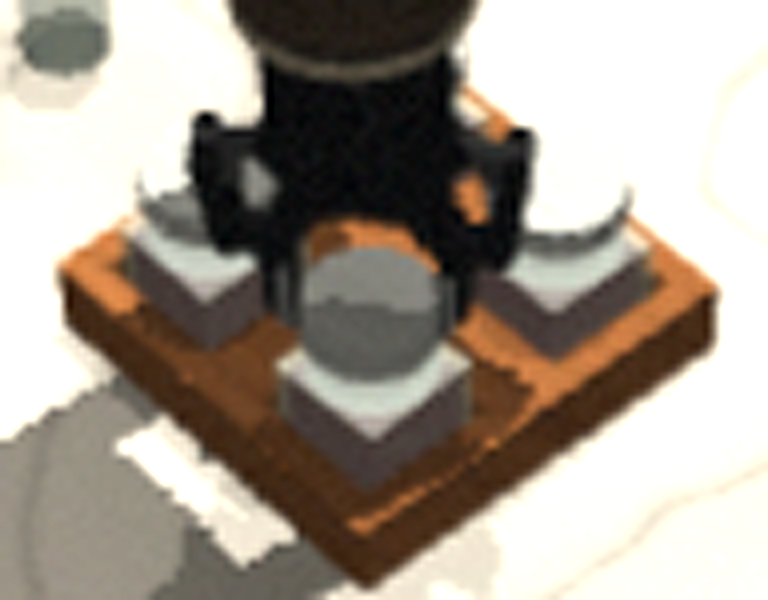

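The jar is fully home: at (372,430) as much body shows as on its neighbours, and it is square to the block. I'll keep turning.

Call:
jog_arm(
  motion=[
    {"jaw":1,"x":0,"y":0,"z":0,"ax":0,"ay":0,"az":0.1},
    {"jaw":1,"x":0,"y":0,"z":0,"ax":0,"ay":0,"az":0.1},
    {"jaw":1,"x":0,"y":0,"z":0,"ax":0,"ay":0,"az":0.1},
  ],
)

```text
t: 11.2
tcp_pos: [529.0, 124.5, 72.0]
tool_rot: [180.0, -0.0, 71.4]
ft_force: [-0.6, -3.1, 9.5]
opening: 58.6
grasp_force: 70.5
```

```bash
python3 -c "
from cell import sensors
s=sensors.get_state();print(s['wrist_torque'],s['ft_force'],s['tool_rot'],s['tcp_pos'])"
```

```text
[-0.64997166  0.02076823 -0.06549553] [-0.56680946 -3.14413181  9.51600766] [ 1.79962591e+02 -1.05938564e-02  7.13588805e+01] [528.95504264 124.50095203  72.02093799]
```

Call:
jog_arm(
  motion=[
    {"jaw":1,"x":0,"y":0,"z":0.0005,"ax":0,"ay":0,"az":0.1},
    {"jaw":1,"x":0,"y":0,"z":0.0005,"ax":0,"ay":0,"az":0.1},
    {"jaw":1,"x":0,"y":0,"z":0.0005,"ax":0,"ay":0,"az":0.1},
  ],
)

```text
t: 11.58
tcp_pos: [529.0, 124.4, 73.4]
tool_rot: [180.0, 0.0, 88.5]
ft_force: [0.3, -4.5, 3.9]
opening: 58.4
grasp_force: 69.8
```

```bash
python3 -c "
from cell import sensors
s=sensors.get_state();print(s['wrist_torque'],s['ft_force'],s['tool_rot'],s['tcp_pos'])"
```

```text
[-0.68835311 -0.25808871 -0.12868792] [ 0.34598441 -4.49273555  3.87921456] [1.79953738e+02 4.43212333e-03 8.85440137e+01] [529.04577748 124.42130219  73.40130741]
```

Call:
jog_arm(
  motion=[
    {"jaw":1,"x":0,"y":0,"z":0.0005,"ax":0,"ay":0,"az":0.1},
    {"jaw":1,"x":0,"y":0,"z":0.0005,"ax":0,"ay":0,"az":0.1},
    {"jaw":1,"x":0,"y":0,"z":0.0005,"ax":0,"ay":0,"az":0.1},
    {"jaw":1,"x":0,"y":0,"z":0,"ax":0,"ay":0,"az":0.05},
    {"jaw":1,"x":0,"y":0,"z":0,"ax":0,"ay":0,"az":0},
  ],
)

```text
t: 12.2
tcp_pos: [529.3, 124.7, 74.9]
tool_rot: [179.9, 0.0, 108.4]
ft_force: [3.0, -1.7, 4.4]
opening: 58.3
grasp_force: 69.7
```

```bash
python3 -c "
from cell import sensors
s=sensors.get_state();print(s['wrist_torque'],s['ft_force'],s['tool_rot'],s['tcp_pos'])"
```

```text
[-0.32669487 -0.51321622 -0.05102932] [ 2.98024507 -1.66847862  4.37446441] [1.79928509e+02 1.37361980e-02 1.08435126e+02] [529.31753766 124.65601522  74.86010943]
```

Call:
jog_arm(
  motion=[
    {"jaw":1,"x":0,"y":0,"z":0.001,"ax":0,"ay":0,"az":0},
    {"jaw":1,"x":0,"y":0,"z":0.001,"ax":0,"ay":0,"az":0},
    {"jaw":1,"x":0,"y":0,"z":0.001,"ax":0,"ay":0,"az":0},
    {"jaw":1,"x":0,"y":0,"z":0.001,"ax":0,"ay":0,"az":0},
    {"jaw":1,"x":0,"y":0,"z":0,"ax":0,"ay":0,"az":0},
  ],
)

```text
t: 12.82
tcp_pos: [528.6, 124.6, 78.6]
tool_rot: [-180.0, -0.0, 108.6]
ft_force: [1.2, 0.2, -1.7]
opening: 58.5
grasp_force: 69.3
```

Call:
jog_arm(
  motion=[
    {"jaw":1,"x":0,"y":0,"z":0.002,"ax":0,"ay":0,"az":0},
    {"jaw":1,"x":0,"y":0,"z":0.002,"ax":0,"ay":0,"az":0},
    {"jaw":1,"x":0,"y":0,"z":0,"ax":0,"ay":0,"az":0},
  ],
)

```text
t: 13.2
tcp_pos: [528.6, 124.7, 82.8]
tool_rot: [180.0, -0.0, 108.6]
ft_force: [0.1, -0.1, 0.3]
opening: 58.1
grasp_force: 69.3
```

The force is near zero, so the lid is free and the jar stayed. Raising to about 28 mm above the mouth.

Call:
jog_arm(
  motion=[
    {"jaw":1,"x":0,"y":0,"z":0.006,"ax":0,"ay":0,"az":0},
    {"jaw":1,"x":0,"y":0,"z":0.008,"ax":0,"ay":0,"az":0},
    {"jaw":1,"x":0,"y":0,"z":0.006,"ax":0,"ay":0,"az":0},
    {"jaw":1,"x":0,"y":0,"z":0,"ax":0,"ay":0,"az":0},
    {"jaw":1,"x":0,"y":0,"z":0,"ax":0,"ay":0,"az":0},
  ],
)

```text
t: 13.82
tcp_pos: [528.6, 124.6, 102.6]
tool_rot: [180.0, 0.0, 108.6]
ft_force: [-0.6, 0.2, -1.3]
opening: 58.2
grasp_force: 69.3
```

```bash
python3 - <<'E'
from h import *
f=viewer.grab_frame("side"); s=f["img"][:,:,::-1]
cv2.imwrite("pics/end.png",cv2.convertScaleAbs(cv2.resize(s[125:210,250:346],None,fx=7,fy=7,interpolation=cv2.INTER_CUBIC),alpha=1.6))
E
```

```text
(no output)
```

View pics/end.png

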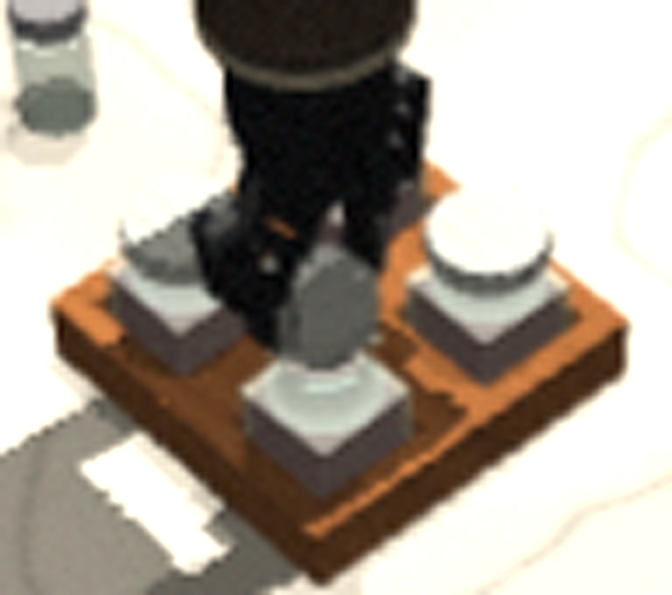

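The jar is seated at (325,440) with its neck bare, and the lid is held above it at (330,310). I'm handing the job in.

```bash
python3 -c "
from cell import finish_job
print(finish_job())"
```

```text
the job is handed in; nothing more can be done
None
```

The spare jar is seated in the empty well, and its lid is unscrewed and held level about 28 mm above the open mouth. I handed the job in at about 14 s; the hand-in returned no verdict.

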